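# Cover the garnish pots with their own lids after service

## Task

Serving is over at the hatch: cover the four blue enamel garnish pots, each with its own lid, the one of its size. Set every lid down gently, level and fully home on its pot, and leave the pots, the stone mortar and the stack of bowls standing where they are.

Things in the scene. Friction and masses are not known exactly. Their poses are not given: they have to be found in the camera images.
- lid_large_mid (a point): large lid, of the large pot: blue enamel disc 134 mm across, black edge, black knob on its middle; lies knob up on the counter, 48 mm tall. Point: on its axis, 24 mm above its underside; z up the axis. From its underside: plug 9 mm deep, tapered (104 mm across below, 114 above); flat rim to 13 mm up; neck; round knob 28 mm wide, 20 to 48 mm up (grip it 38 mm up). Roughly 160 g.
- pot_large_rim (a point): large pot: open blue enamel pot, black rim, 128 mm outside (mouth 122 mm), 100 mm tall, two black ears 13 mm out, filled with limes (green); loose, 0.3 kg or more. Point: centre of its mouth, level with the rim's top; z up. When its lid is fully home, the lid's underside is 9 mm below this point and the lid's point 15 mm above it.
- lid_medium_mid (a point): medium lid, of the medium pot: blue enamel disc 114 mm across, black edge, black knob on its middle; lies knob up on the counter, 48 mm tall. Point: on its axis, 24 mm above its underside; z up the axis. From its underside: plug 9 mm deep, tapered (84 mm across below, 94 above); flat rim to 13 mm up; neck; round knob 28 mm wide, 20 to 48 mm up (grip it 38 mm up). Roughly 120 g.
- pot_medium_rim (a point): medium pot: open blue enamel pot, black rim, 108 mm outside (mouth 102 mm), 90 mm tall, two black ears 13 mm out, filled with red radishes; loose, 0.3 kg or more. Point: centre of its mouth, level with the rim's top; z up. When its lid is fully home, the lid's underside is 9 mm below this point and the lid's point 15 mm above it.
- lid_small_mid (a point): small lid, of the small pot: blue enamel disc 94 mm across, black edge, black knob on its middle; lies knob up on the counter, 48 mm tall. Point: on its axis, 24 mm above its underside; z up the axis. From its underside: plug 9 mm deep, tapered (64 mm across below, 74 above); flat rim to 13 mm up; neck; round knob 28 mm wide, 20 to 48 mm up (grip it 38 mm up). Roughly 90 g.
- pot_small_rim (a point): small pot: open blue enamel pot, black rim, 88 mm outside (mouth 82 mm), 80 mm tall, two black ears 13 mm out, filled with round yellow chillies; loose, 0.3 kg or more. Point: centre of its mouth, level with the rim's top; z up. When its lid is fully home, the lid's underside is 9 mm below this point and the lid's point 15 mm above it.
- lid_tiny_mid (a point): tiny lid, of the tiny pot: blue enamel disc 74 mm across, black edge, black knob on its middle; lies knob up on the counter, 48 mm tall. Point: on its axis, 24 mm above its underside; z up the axis. From its underside: plug 9 mm deep, tapered (44 mm across below, 54 above); flat rim to 13 mm up; neck; round knob 28 mm wide, 20 to 48 mm up (grip it 38 mm up). Roughly 60 g.
- pot_tiny_rim (a point): tiny pot: open blue enamel pot, black rim, 68 mm outside (mouth 62 mm), 70 mm tall, two black ears 13 mm out, filled with peeled garlic cloves (cream white); loose, 0.3 kg or more. Point: centre of its mouth, level with the rim's top; z up. When its lid is fully home, the lid's underside is 9 mm below this point and the lid's point 15 mm above it.
- mortar_top (a point): bystander: dark grey stone mortar on three feet with its pestle in it, 126 mm across, 80 mm tall (pestle to about 115 mm); this point is the centre of its rim. Leave it alone.
- bowls_top (a point): bystander: stack of three white bowls with red-brown rims, 120 mm across, 74 mm tall; this point is the centre of the top rim. Leave it alone.
There are look-alikes about, which are no part of the job. What is shaped like the part that bears lid_medium_mid but red is not meant.

How it is judged:
By the outcome, as a careful person would: the job done as asked, in the order asked, and still so for the second after the job is handed in, with the robot touching nothing.
It also fails if it takes over 115 s, if anything falls off the work surface, if the arm or the gripper's body presses on something with over 40 N, if the wrist force passes 120 N, or if a joint passes its speed limit or range.

## Robot

A 6-joint arm with a two-finger parallel gripper is mounted at the origin on the work surface. World frame = base frame: x ahead of the robot, y to its left, z up, the work surface at z = 0. Lengths are in m, angles in rad, forces in N, time in s.
With the tool pointing down it reaches from about 0.35 to 0.85 m from the base axis. Payload 8.1 kg.
Tool frame: the origin (TCP) lies on the centre line of the jaws, within the pads' length; the fingertips stand 19 mm ahead of it and the grasp point (between the pads) is the TCP; x points along the fingers, y is the direction in which the jaws open and shut, and the axes are right-handed (so a half turn about x gives the same grasp; the last joint's range is limited). The gripper opens to 85 mm and grips with 20 to 120 N. Pads are 22 mm wide; open, the fingers measure 114 mm over their backs; the gripper's body (76 mm by 85 mm) begins 54 mm behind the grasp point. The pads swing forward as they close: fully open they stand 13 mm farther back than shut.
Start: joints at [-1.361, 0.13, 1.488, -0, 1.523, -0.085], TCP at [0.174, -0.574, 0.25] pointing down, gripper open.
Joint ranges: [-2.96, 2.96], [-0.89, 2.26], [0.02, 2.5], [-1.34, 4.48], [0, 2.73], [-2.66, 2.66]. Speed limits (rad/s): [2.39, 2.39, 2.79, 3.14, 3.14, 3.14].

## Interface

Orientations are given as a unit quaternion [x, y, z, w].
In Python, from bench import status, cams, sign_off gives the robot as it stands.
- The arm moves only by the tool move_arm, never from a script. Its argument "rows" is a list of rows, each a list of 7 numbers: the shift along the tool's x, y, z in mm, then the turn, a rotation vector about the tool's x, y, z in rad, then the closure, from -1 (fully open) to 1 (shut), so that 0 is half open. A call has 1 to 8 rows; each row is the pose to reach, as a shift and turn from the pose commanded when the call began, along the tool's axes at that moment; what a row does not reach only later rows make up. A row lasts 1/8 s, in which the tool goes at most 62.5 mm and 10.7 degrees, less where a joint would pass 70% of its speed; a pose out of reach is approached as far as the arm can. A call with a gripper value outside its range is refused whole. The fingers move at their own pace and stop on an object; "force" is the grip in N (left out, the last holds). Time passes only in rows, so rows that repeat a pose let the fingers close. It gives the time, the measured TCP pose, the force and the opening at its end, in the units of the state.
- status.get_obs(): the state, without advancing time (a new reading comes with each control period).
- cams.capture(name): name is "side" or "top"; returns (picture, depth): 420x560x3 uint8, red, green, blue; 420x560 float32, m along the optical axis (not along the pixel's ray), 0 where there is no reading.
- cams.camera_info(name): a dict with "mtx" (3x3 intrinsics, pixels), "R" (3x3) and "t" (3): a world point X has camera coordinates R X + t. Camera axes: x right, y down, z forward; pixel columns grow to the right and rows downward; lengths in m; the calibration is good to about 2 mm. A picture is of the moment at which its call begins. camera_info takes no time and is no camera call.
- sign_off(): hands the job in, once; it reports no verdict.
The state is a dict: "time_s": time; "joints": joint angles; "dq": joint speeds; "joint_efforts": joint torques, N m; "position": TCP position; "tool_rot": TCP orientation; "contact_force": force on the tool from outside, world axes, zero at the start; "ft_torque": the same for the moment, N m; "gripper_width": finger opening in m.
Only numpy, scipy, OpenCV 4.12 (cv2) and the standard library are available. Lean on these libraries where they do the work, as an engineer would, in place of code of your own. Each camera call takes 0.05 s, during which the arm holds its last target. There are 200 camera calls.

## Working session

There is one attempt and no reset: what is moved stays moved. The work goes in short steps, Python scripts to look and compute and a tool call to move; the robot and the scene stay as the last step left them, time stands still between calls to the robot, and variables do not carry over. Pictures are saved under pics/ and viewed, about 12 in all and at most 16, crops included, and the job is handed in when it is done.

Besides the shell and the picture viewer there is one more tool, called after ">>>" by a JSON object that holds its "op" and its "data", one argument or row to a line. move_arm: Moves the arm, as the interface text tells. Its arguments: {"type":"object","properties":{"rows":{"type":"array"},"force":{"type":"number"}},"required":["rows"]}

```bash
mkdir -p pics; ls; python3 - <<'E'
from bench import status, cams
import cv2,numpy as np
print(status.get_obs())
for n in("side","top"):
    p,d=cams.capture(n); i=cams.camera_info(n)
    print(n,i, "campos",-np.array(i["R"]).T@np.array(i["t"]))
    cv2.imwrite(f"pics/{n}0.png",cv2.cvtColor(p,cv2.COLOR_RGB2BGR)); np.save(f"{n}0.npy",d); np.save(f"{n}0p.npy",p)
E
```

```text
pics
{'time_s': 0.0, 'joints': array([-1.36139436e+00,  1.31176555e-01,  1.48928827e+00,  7.82405070e-06,
        1.52300849e+00, -8.54297170e-02]), 'dq': array([ 5.65979649e-04, -4.93672093e-04, -7.43033688e-06, -1.00117462e-03,
       -1.32706040e-03,  3.09757815e-04]), 'joint_efforts': array([ 4.07749440e-05, -5.69389021e+01, -5.00556958e+01, -3.74018555e-04,
        1.43046014e-02, -9.43278991e-06]), 'position': array([ 0.1742453 , -0.57359615,  0.24923028]), 'tool_rot': array([-0.69939874, -0.10452523,  0.69947561, -0.10319762]), 'contact_force': array([-0.55352293, -0.0881354 ,  0.29350419]), 'ft_torque': array([-0.0181519 , -0.00788664,  0.02366634]), 'gripper_width': 0.08516757150984665}
side {'mtx': array([[433.28476492,   0.        , 280.75643115],
       [  0.        , 433.28476492, 203.05067731],
       [  0.        ,   0.        ,   1.        ]]), 'R': array([[-0.80630407, -0.59142591,  0.0094416 ],
       [-0.30003333,  0.39518167, -0.86822316],
       [ 0.50975852, -0.70288466, -0.49608407]]), 't': array([0.41244727, 0.21967886, 0.66474633])} campos [0.05960879 0.62435894 0.51660617]
top {'mtx': array([[450.28021876,   0.        , 282.48409225],
       [  0.        , 450.28021876, 215.32985398],
       [  0.        ,   0.        ,   1.        ]]), 'R': array([[ 0.02460911, -0.9996667 ,  0.00780197],
       [-0.9891817 , -0.02547849, -0.14446596],
       [ 0.14461659, -0.00416239, -0.98947901]]), 't': array([-0.02095166,  0.50872442,  1.12792434])} campos [ 0.34061992 -0.00328828  1.18971429]
```

View pics/top0.png

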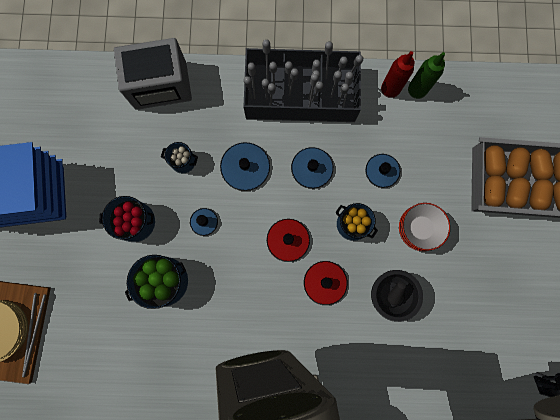

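View pics/side0.png

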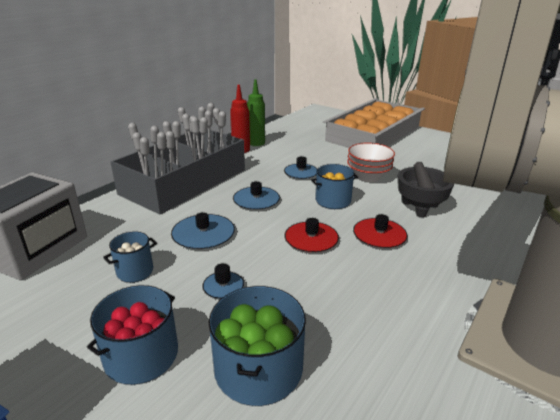

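The top view shows blue lids at (246,166) large, (313,168) medium, (383,170) small and (204,222) tiny. The pots are garlic (180,157), radishes (127,219), limes (156,281) and chillies (357,222). The red lids at (289,240) and (326,283) are look-alikes. The side view agrees.

```bash
cat > h.py <<'E'
from bench import status, cams
import cv2,numpy as np
from scipy.optimize import least_squares
LID=dict(large=((246,166),.067),medium=((313,168),.057),small=((383,170),.047),tiny=((204,222),.037))
POT=dict(large=((156,281),.1,.064),medium=((127,219),.09,.054),small=((357,222),.08,.044),tiny=((180,157),.07,.034))
def ray(n,uv,z):
    i=cams.camera_info(n);R=np.array(i["R"]);c=-R.T@i["t"]
    d=R.T@np.linalg.solve(i["mtx"],[uv[0],uv[1],1]); return c+d*(z-c[2])/d[2]
def cloud(n,d):
    i=cams.camera_info(n);R=np.array(i["R"])
    v,u=np.indices(d.shape);M=np.array(i["mtx"])
    P=np.stack([(u-M[0,2])*d/M[0,0],(v-M[1,2])*d/M[1,1],d],-1)
    W=(P-i["t"])@R; W[d==0]=9; return W
def pix(n,X):
    i=cams.camera_info(n);q=np.array(i["mtx"])@(np.array(i["R"])@X+i["t"]);return q[:2]/q[2]
def blue(p):
    h=cv2.cvtColor(p,cv2.COLOR_RGB2HSV); return (abs(h[...,0].astype(int)-106)<12)&(h[...,1]>80)&(h[...,2]>40)
def circ(P):
    f=lambda a:np.hypot(P[:,0]-a[0],P[:,1]-a[1])-a[2]
    r=least_squares(f,[*P[:,:2].mean(0),.05],loss="soft_l1",f_scale=.002);return r.x
E
python3 - <<'E'
from h import *
for n in("top","side"):
    p=np.load(n+"0p.npy");W=cloud(n,np.load(n+"0.npy"));B=blue(p)
    for k,(uv,r) in LID.items():
        c=ray("top",uv,.013); m=(np.hypot(*(W[...,:2]-c[:2]).transpose(2,0,1))<r+.02)
        b=(m&(W[...,2]<.025)&B).astype(np.uint8)
        cs=max(cv2.findContours(b,0,1)[0],key=cv2.contourArea)[:,0]
        hp=cv2.convexHull(cs)[:,0]
        x=circ(np.array([ray(n,q,.011) for q in hp]))
        kn=W[m&(W[...,2]>.04)&(W[...,2]<.055)]
        print(n,k,"lid",x.round(4),"exp r",r,"z med",np.median(W[b>0][:,2]).round(4),"knob",kn.mean(0).round(3) if len(kn) else 0)
    for k,(uv,z,r) in POT.items():
        c=ray("top",uv,z); D=np.hypot(*(W[...,:2]-c[:2]).transpose(2,0,1))
        m=(D<r+.012)&(abs(W[...,2]-z)<.004)&(D>r-.015)
        x=circ(W[m]); print(n,k,"pot",x.round(4),"exp mid r",r-.0015,m.sum(), "topz",np.percentile(W[D<r+.005][:,2],99).round(3))
E
```

```text
top large lid [0.6448 0.0965 0.0641] exp r 0.067 z med 0.0119 knob [0.643 0.096 0.047]
top medium lid [ 0.6459 -0.0843  0.0541] exp r 0.057 z med 0.0119 knob [ 0.644 -0.083  0.048]
top small lid [ 0.643  -0.2744  0.0442] exp r 0.047 z med 0.012 knob [ 0.641 -0.273  0.047]
top tiny lid [0.4915 0.1999 0.0343] exp r 0.037 z med 0.0121 knob [0.491 0.2   0.048]
top large pot [0.3332 0.2969 0.0623] exp mid r 0.0625 257 topz 0.102
top medium pot [0.4866 0.3823 0.0524] exp mid r 0.0525 215 topz 0.093
top small pot [ 0.4951 -0.1944  0.0424] exp mid r 0.042499999999999996 151 topz 0.083
top tiny pot [0.6542 0.2644 0.0325] exp mid r 0.0325 118 topz 0.072
side large lid [0.6423 0.1002 0.0641] exp r 0.067 z med 0.01 knob [0.642 0.102 0.046]
side medium lid [ 0.644  -0.0798  0.0535] exp r 0.057 z med 0.0099 knob [ 0.643 -0.078  0.045]
side small lid [ 0.6418 -0.2686  0.0435] exp r 0.047 z med 0.0101 knob [ 0.641 -0.267  0.044]
side tiny lid [0.4897 0.2029 0.0345] exp r 0.037 z med 0.0105 knob [0.489 0.204 0.045]
side large pot [0.3327 0.2993 0.0623] exp mid r 0.0625 768 topz 0.099
side medium pot [0.4859 0.385  0.0523] exp mid r 0.0525 600 topz 0.089
side small pot [ 0.4962 -0.1914  0.0425] exp mid r 0.042499999999999996 129 topz 0.079
side tiny pot [0.654  0.2674 0.0325] exp mid r 0.0325 190 topz 0.069
```

```bash
cat >> h.py <<'E'
from scipy.spatial.transform import Rotation as Ro
G=dict(ls=(.642,-.2715),ps=(.4955,-.193),lm=(.6445,-.082),pm=(.486,.3835),ll=(.6435,.098),pl=(.333,.298),lt=(.490,.2015),pt=(.654,.266))
def go(k,z):
    s=status.get_obs();R=Ro.from_quat(s["tool_rot"]).as_matrix();X=np.array([*(G[k] if isinstance(k,str) else k),z])
    tgt=Ro.from_matrix(R)
    # desired tool: x down, y kept horizontal
    y=R[:,1]*[1,1,0];y/=np.linalg.norm(y);x=np.array([0,0,-1.]);D=np.stack([x,y,np.cross(x,y)],1)
    print("go",k,z,"tool mm",(R.T@(X-s["position"])*1e3).round(1),"levelling rotvec",Ro.from_matrix(R.T@D).as_rotvec().round(4),"F",s["contact_force"].round(1),"w",round(s["gripper_width"],4))
E
python3 - <<'E'
from h import *
s=status.get_obs();print(Ro.from_quat(s["tool_rot"]).as_matrix().round(3))
go("ls",.2)
E
```

```text
[[-0.     0.291 -0.957]
 [ 0.002 -0.957 -0.291]
 [-1.    -0.002 -0.   ]]
go ls 0.2 tool mm [  49.7 -153.1 -535.3] levelling rotvec [-0.     -0.0001  0.0017] F [-0.4  0.6  1. ] w 0.0851
```

>>> {"op": "move_arm", "data": {
  "rows": [
    [6,-18,-62,0,0,0,-1],
    [12,-36,-124,0,0,0,-1],
    [18,-54,-186,0,0,0,-1],
    [24,-72,-248,0,0,0,-1],
    [30,-90,-310,0,0,0,-1],
    [36,-108,-372,0,0,0,-1],
    [42,-126,-434,0,0,0,-1],
    [48,-144,-496,0,0,0,-1]
  ],
  "force": 40
}}

```text
time_s: 1.1
position: [0.5928, -0.3009, 0.2034]
tool_rot: [-0.699, -0.104, 0.7, -0.104]
contact_force: [0.6, -0.6, 0.7]
gripper_width: 0.0852
```

```bash
python3 - <<'E'
from h import *
go("ls",.15);go("ls",.038)
E
```

```text
go ls 0.15 tool mm [ 53.3 -13.8 -55.6] levelling rotvec [0.     0.0005 0.0003] F [ 0.6 -0.6  0.7] w 0.0852
go ls 0.038 tool mm [165.3 -13.8 -55.7] levelling rotvec [0.     0.0005 0.0003] F [ 0.6 -0.6  0.7] w 0.0852
```

>>> {"op": "move_arm", "data": {
  "rows": [
    [20,-9,-39,0,0,0,-1],
    [50,-9,-39,0,0,0,-1],
    [50,-9,-39,0,0,0,-1],
    [50,-9,-39,0,0,0,-1]
  ]
}}

```text
time_s: 1.6
position: [0.626, -0.2829, 0.1548]
tool_rot: [0.7, 0.104, -0.699, 0.104]
contact_force: [-0.4, 0.1, -0.3]
gripper_width: 0.0855
```

```bash
python3 - <<'E'
from h import *
go("ls",.15);go("ls",.038)
for n in("top","side"):
    p,d=cams.capture(n); cv2.imwrite(f"pics/{n}1.png",p[...,::-1])
p=cv2.imread("pics/side1.png")
x,y=pix("side",np.array([.642,-.2715,.06])).astype(int)
cv2.imwrite("pics/s1c.png",cv2.resize(p[y-80:y+60,x-90:x+90],None,fx=3,fy=3))
E
```

```text
go ls 0.15 tool mm [  4.8  -6.3 -18.6] levelling rotvec [ 0.     -0.0001 -0.0002] F [-0.4  0.1 -0.3] w 0.0855
go ls 0.038 tool mm [116.8  -6.3 -18.6] levelling rotvec [ 0.     -0.0001 -0.0002] F [-0.4  0.1 -0.3] w 0.0855
```

View pics/s1c.png

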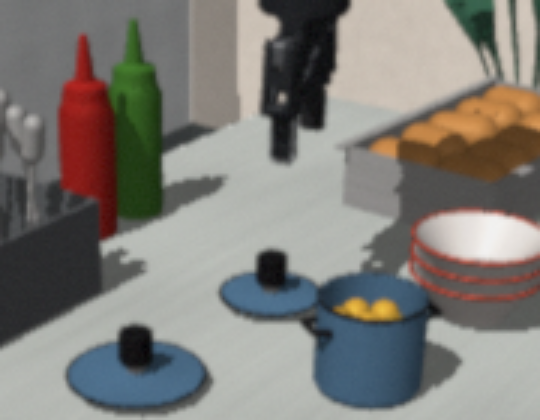

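The crop shows the open gripper at (290,110), above and a little behind the small lid's knob at (272,268). It is settled about 19 mm short, so I correct and go down.

>>> {"op": "move_arm", "data": {
  "rows": [
    [0,-6,-19,0,0,0,-0.2],
    [30,-6,-19,0,0,0,-0.2],
    [60,-6,-19,0,0,0,-0.2],
    [90,-6,-19,0,0,0,-0.2],
    [117,-6,-19,0,0,0,-0.2],
    [117,-6,-19,0,0,0,-0.2],
    [117,-6,-19,0,0,0,-0.2]
  ]
}}

```text
time_s: 2.58
position: [0.644, -0.2713, 0.0388]
tool_rot: [0.7, 0.104, -0.699, 0.104]
contact_force: [1.0, -0.8, 0.6]
gripper_width: 0.0514
```

```bash
python3 - <<'E'
from h import *
go("ls",.038)
E
```

```text
go ls 0.038 tool mm [ 0.8 -0.3  2. ] levelling rotvec [ 0.     -0.0016 -0.0014] F [ 1.  -0.8  0.6] w 0.0514
```

Close, then lift a little and look at the lid in the jaws.

>>> {"op": "move_arm", "data": {
  "rows": [
    [0,0,2,0,0,0,0.3],
    [0,0,2,0,0,0,1],
    [0,0,2,0,0,0,1],
    [0,0,2,0,0,0,1],
    [0,0,2,0,0,0,1]
  ]
}}

```text
time_s: 3.2
position: [0.642, -0.2725, 0.0394]
tool_rot: [0.7, 0.103, -0.698, 0.104]
contact_force: [-0.4, 0.4, 6.7]
gripper_width: 0.027
```

>>> {"op": "move_arm", "data": {
  "rows": [
    [-20,0,0,0,0,0,1],
    [-60,0,0,0,0,0,1],
    [-110,0,0,0,0,0,1],
    [-150,0,0,0,0,0,1],
    [-150,0,0,0,0,0,1],
    [-150,0,0,0,0,0,1]
  ]
}}

```text
time_s: 3.95
position: [0.6405, -0.2717, 0.1874]
tool_rot: [0.699, 0.104, -0.699, 0.104]
contact_force: [-0.0, 0.5, -2.4]
gripper_width: 0.0266
```

```bash
cat >> h.py <<'E'
def held(r):
    """lid in the jaws: centre by both cameras, expected underside TCP-38mm"""
    s=status.get_obs();T=s["position"];z=T[2]-.038+.011
    for n in("top","side"):
        p,d=cams.capture(n);W=cloud(n,d);m=blue(p)&(np.linalg.norm(W-[T[0],T[1],z],axis=-1)<r+.012)&(abs(W[...,2]-z)<.012)
        if m.sum()<50: print(n,"few",m.sum());continue
        P=W[m]; hp=np.array([ray(n,q,z) for q in cv2.convexHull(np.argwhere(m)[:,::-1].astype(np.int32))[:,0]])
        A=np.c_[P[:,:2]-T[:2],np.ones(len(P))];c=np.linalg.lstsq(A,P[:,2],rcond=None)[0]
        x=circ(hp);print(n,"centre-TCP mm",((x[:2]-T[:2])*1e3).round(1),"r",x[2].round(4),"/",r,"slope",c[:2].round(3),"z-exp mm",((c[2]-z)*1e3).round(1))
E
python3 - <<'E'
from h import *
go("ps",.15);held(.047)
E
```

```text
go ps 0.15 tool mm [  37.4 -117.4  115.9] levelling rotvec [ 0.     -0.0001 -0.0001] F [-0.   0.5 -2.4] w 0.0266
top centre-TCP mm [-11.5 -15. ] r 0.0264 / 0.047 slope [0.01  0.071] z-exp mm 1.4
side centre-TCP mm [-7.9 15.7] r 0.0421 / 0.047 slope [-0.002 -0.001] z-exp mm -3.6
```

>>> {"op": "move_arm", "data": {
  "rows": [
    [0,-40,40,0,0,0,1],
    [0,-80,80,0,0,0,1],
    [0,-117,116,0,0,0,1],
    [0,-117,116,0,0,0,1],
    [25,-117,116,0,0,0,1],
    [50,-117,116,0,0,0,1],
    [50,-117,116,0,0,0,1],
    [50,-117,116,0,0,0,1]
  ]
}}

```text
time_s: 5.05
position: [0.4962, -0.1938, 0.1375]
tool_rot: [0.699, 0.104, -0.699, 0.104]
contact_force: [-0.0, 1.5, -0.0]
gripper_width: 0.0267
```

```bash
python3 - <<'E'
from h import *
go("ps",.109)
for n in("top","side"):
    p,d=cams.capture(n); x,y=pix(n,np.array([.4955,-.193,.1])).astype(int); a=p[y-60:y+60,x-70:x+70,::-1]
    b=cv2.resize(a,None,fx=2.8,fy=2.8)
    c=b if n=="top" else np.hstack([c,b])
cv2.imwrite("pics/s2.png",c)
E
```

```text
go ps 0.109 tool mm [28.5 -0.9  0.4] levelling rotvec [ 0. -0. -0.] F [-0.   1.5 -0. ] w 0.0267
```

View pics/s2.png

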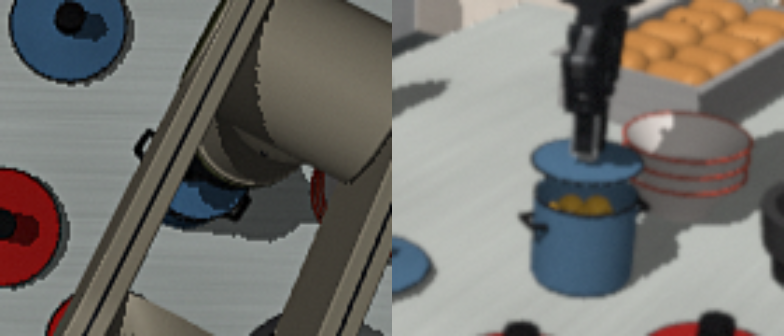

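The small lid is held level at (587,160), just above its pot at (588,205), and looks centred. I lower it slowly.

>>> {"op": "move_arm", "data": {
  "rows": [
    [10,-1,0,0,0,0,1],
    [18,-1,0,0,0,0,1],
    [22,-1,0,0,0,0,1],
    [25,-1,0,0,0,0,1],
    [27,-1,0,0,0,0,1],
    [27,-1,0,0,0,0,1],
    [27,-1,0,0,0,0,1]
  ]
}}

```text
time_s: 6.02
position: [0.4957, -0.1927, 0.1104]
tool_rot: [0.7, 0.104, -0.699, 0.104]
contact_force: [-0.7, 0.5, 1.6]
gripper_width: 0.0268
```

>>> {"op": "move_arm", "data": {
  "rows": [
    [1,0,0,0,0,0,1],
    [1,0,0,0,0,0,1],
    [1.5,0,0,0,0,0,1],
    [1.5,0,0,0,0,0,1]
  ]
}}

```text
time_s: 6.52
position: [0.4959, -0.1927, 0.1103]
tool_rot: [0.7, 0.104, -0.699, 0.104]
contact_force: [-6.0, 2.8, 14.0]
gripper_width: 0.0267
```

Contact at z 0.1104 matches the expected home height: the knob was gripped 39.4 mm up, and 80 − 9 + 39.4 = 110.4 mm. I release here.

>>> {"op": "move_arm", "data": {
  "rows": [
    [-1,0,0,0,0,0,1],
    [-1,0,0,0,0,0,0.1],
    [-1,0,0,0,0,0,-0.2],
    [-1,0,0,0,0,0,-0.2],
    [-30,0,0,0,0,0,-0.2],
    [-70,0,0,0,0,0,-0.2],
    [-70,0,0,0,0,0,-0.2]
  ]
}}

```text
time_s: 7.4
position: [0.4977, -0.1937, 0.1825]
tool_rot: [0.701, 0.102, -0.697, 0.105]
contact_force: [0.5, -0.9, 0.5]
gripper_width: 0.0512
```

```bash
cat >> h.py <<'E'
def placed(k,n="side"):
    """lid on pot: lid plane (blue, rim top = pot+4mm) centre/slope against the pot's place"""
    z=POT[k][1]; c=G["p"+k[0]]; r=LID[k][1]
    p,d=cams.capture(n);W=cloud(n,d)
    m=blue(p)&(np.hypot(W[...,0]-c[0],W[...,1]-c[1])<r+.006)&(abs(W[...,2]-z-.004)<.007)
    P=W[m];A=np.c_[P[:,:2]-c,np.ones(len(P))];q=np.linalg.lstsq(A,P[:,2],rcond=None)[0]
    x=circ(np.array([ray(n,v,z+.003) for v in cv2.convexHull(np.argwhere(m)[:,::-1].astype(np.int32))[:,0]]))
    print(n,k,"n",m.sum(),"centre",x.round(4),"slope",q[:2].round(3),"z above rim mm",((q[2]-z)*1e3).round(1))
E
python3 - <<'E'
from h import *
go("lm",.15);placed("small")
E
```

```text
go lm 0.15 tool mm [  33.   -64.3 -172.8] levelling rotvec [ 0.     -0.005  -0.0047] F [ 0.5 -0.9  0.5] w 0.0512
side small n 452 centre [ 0.4922 -0.1824  0.0454] slope [ 0.004 -0.005] z above rim mm 1.2
```

Small lid: level, and its height fits home (the side depth reads 3 mm low). Next, the medium lid.

>>> {"op": "move_arm", "data": {
  "rows": [
    [0,-20,-50,0,0,0,-0.2],
    [0,-40,-105,0,0,0,-0.2],
    [0,-57,-155,0,0,0,-0.2],
    [0,-64,-173,0,0,0,-0.2],
    [0,-64,-173,0,0,0,-0.2],
    [40,-64,-173,0,0,0,-0.2],
    [80,-64,-173,0,0,0,-0.2],
    [80,-64,-173,0,0,0,-0.2]
  ]
}}

```text
time_s: 8.45
position: [0.6379, -0.0812, 0.0933]
tool_rot: [-0.696, -0.105, 0.703, -0.102]
contact_force: [-0.8, 0.7, 0.7]
gripper_width: 0.0511
```

```bash
python3 - <<'E'
from h import *
go("lm",.038);placed("small","top")
E
```

```text
go lm 0.038 tool mm [55.3  2.9 -6.6] levelling rotvec [0.     0.0087 0.0045] F [-0.8  0.7  0.7] w 0.0511
top small n 626 centre [ 0.4952 -0.1931  0.0437] slope [0.007 0.019] z above rim mm 3.3
```

>>> {"op": "move_arm", "data": {
  "rows": [
    [0,0,0,0,0,0,-0.2],
    [0,0,0,0,0,0,-0.2],
    [0,0,0,0,0,0,-0.2]
  ]
}}

```text
time_s: 8.88
position: [0.6432, -0.0813, 0.1001]
tool_rot: [0.7, 0.104, -0.699, 0.104]
contact_force: [-0.4, 0.7, -0.6]
gripper_width: 0.0513
```

```bash
python3 - <<'E'
from h import *
go("lm",.038);placed("small","top")
E
```

```text
go lm 0.038 tool mm [62.1  1.  -0.9] levelling rotvec [ 0.     -0.0021 -0.0011] F [-0.4  0.7 -0.6] w 0.0513
top small n 629 centre [ 0.4951 -0.1932  0.0436] slope [0.003 0.014] z above rim mm 3.3
```

>>> {"op": "move_arm", "data": {
  "rows": [
    [25,1,-1,0,0,0,-0.2],
    [50,1,-1,0,0,0,-0.2],
    [61,1,-1,0,0,0,-0.2],
    [61,1,-1,0,0,0,-0.2],
    [61,1,-1,0,0,0,1],
    [61,1,-1,0,0,0,1],
    [61,1,-1,0,0,0,1],
    [61,1,-1,0,0,0,1]
  ]
}}

```text
time_s: 9.93
position: [0.6448, -0.0819, 0.0392]
tool_rot: [0.7, 0.104, -0.699, 0.104]
contact_force: [-0.8, 0.4, 6.5]
gripper_width: 0.0268
```

>>> {"op": "move_arm", "data": {
  "rows": [
    [0,0,0,0,0,0,1],
    [-20,0,0,0,0,0,1],
    [-60,0,0,0,0,0,1],
    [-110,0,0,0,0,0,1],
    [-150,0,0,0,0,0,1],
    [-150,0,0,0,0,0,1],
    [-150,0,0,0,0,0,1]
  ]
}}

```text
time_s: 10.8
position: [0.6434, -0.0816, 0.1877]
tool_rot: [-0.699, -0.104, 0.699, -0.104]
contact_force: [-1.1, 0.1, -1.8]
gripper_width: 0.0268
```

```bash
python3 - <<'E'
from h import *
go("pm",.19);held(.057)
E
```

```text
go pm 0.19 tool mm [  -2.3 -490.8   15.4] levelling rotvec [0. 0. 0.] F [-1.1  0.1 -1.8] w 0.0268
top centre-TCP mm [-0.4  0.4] r 0.0536 / 0.057 slope [ 0.009 -0.   ] z-exp mm -0.1
side centre-TCP mm [-6.1 11.1] r 0.0541 / 0.057 slope [-0.004  0.002] z-exp mm -3.5
```

>>> {"op": "move_arm", "data": {
  "rows": [
    [0,-40,1,0,0,0,1],
    [0,-95,3,0,0,0,1],
    [0,-155,5,0,0,0,1],
    [0,-215,7,0,0,0,1],
    [0,-275,9,0,0,0,1],
    [0,-335,10,0,0,0,1],
    [0,-390,12,0,0,0,1],
    [0,-440,14,0,0,0,1]
  ]
}}

```text
time_s: 11.9
position: [0.5005, 0.3366, 0.1857]
tool_rot: [-0.698, -0.104, 0.7, -0.104]
contact_force: [0.7, -0.1, -0.6]
gripper_width: 0.0265
```

>>> {"op": "move_arm", "data": {
  "rows": [
    [0,-30,1,0,0,0,1],
    [0,-50,2,0,0,0,1],
    [0,-50,2,0,0,0,1],
    [0,-50,2,0,0,0,1]
  ]
}}

```text
time_s: 12.4
position: [0.4862, 0.3815, 0.187]
tool_rot: [-0.699, -0.103, 0.7, -0.104]
contact_force: [0.8, -0.6, -0.7]
gripper_width: 0.0268
```

```bash
python3 - <<'E'
from h import *
go("pm",.12);held(.057)
E
```

```text
go pm 0.12 tool mm [67.  -2.1 -0.4] levelling rotvec [-0.      0.0008 -0.0008] F [ 0.8 -0.6 -0.7] w 0.0268
top centre-TCP mm [ 1.1 -0.6] r 0.0539 / 0.057 slope [-0.006  0.013] z-exp mm -0.3
side centre-TCP mm [-4.1  3.6] r 0.0552 / 0.057 slope [-0.001 -0.002] z-exp mm -1.8
```

>>> {"op": "move_arm", "data": {
  "rows": [
    [20,-2,0,0,0,0,1],
    [40,-2,0,0,0,0,1],
    [50,-2,0,0,0,0,1],
    [57,-2,0,0,0,0,1],
    [61,-2,0,0,0,0,1],
    [64,-2,0,0,0,0,1],
    [66,-2,0,0,0,0,1],
    [66,-2,0,0,0,0,1]
  ]
}}

```text
time_s: 13.5
position: [0.4854, 0.3845, 0.1217]
tool_rot: [0.7, 0.104, -0.699, 0.104]
contact_force: [-0.5, 0.1, -0.6]
gripper_width: 0.0268
```

>>> {"op": "move_arm", "data": {
  "rows": [
    [0.5,0,0,0,0,0,1],
    [0.5,0,0,0,0,0,1]
  ]
}}

```text
time_s: 13.75
position: [0.4855, 0.3845, 0.1212]
tool_rot: [0.7, 0.104, -0.699, 0.104]
contact_force: [-0.0, -0.0, 0.3]
gripper_width: 0.0267
```

>>> {"op": "move_arm", "data": {
  "rows": [
    [0.6,0,0,0,0,0,1],
    [1.2,0,0,0,0,0,1],
    [1.2,0,0,0,0,0,1]
  ]
}}

```text
time_s: 14.12
position: [0.4854, 0.3845, 0.1202]
tool_rot: [0.7, 0.104, -0.699, 0.104]
contact_force: [-1.6, -1.1, 2.2]
gripper_width: 0.0266
```

Contact at exactly the expected home height, 0.1202. I release.

>>> {"op": "move_arm", "data": {
  "rows": [
    [0,0,0,0,0,0,0.1],
    [0,0,0,0,0,0,-0.2],
    [0,0,0,0,0,0,-0.2],
    [-30,0,0,0,0,0,-0.2],
    [-70,0,0,0,0,0,-0.2],
    [-70,0,0,0,0,0,-0.2],
    [-70,0,0,0,0,0,-0.2]
  ]
}}

```text
time_s: 15.0
position: [0.4853, 0.3843, 0.1896]
tool_rot: [0.699, 0.104, -0.699, 0.104]
contact_force: [0.6, 0.4, -0.4]
gripper_width: 0.0511
```

```bash
python3 - <<'E'
from h import *
go("lt",.12);placed("medium");placed("medium","top")
E
```

```text
go lt 0.12 tool mm [ 69.6 176.3  48.7] levelling rotvec [-0. -0.  0.] F [ 0.6  0.4 -0.4] w 0.0511
side medium n 3183 centre [0.4814 0.3883 0.0557] slope [ 0.002 -0.002] z above rim mm 1.2
top medium n 961 centre [0.4859 0.3839 0.0538] slope [0.004 0.003] z above rim mm 2.9
```

>>> {"op": "move_arm", "data": {
  "rows": [
    [0,45,12,0,0,0,-0.2],
    [0,100,27,0,0,0,-0.2],
    [0,150,41,0,0,0,-0.2],
    [20,176,49,0,0,0,-0.2],
    [70,176,49,0,0,0,-0.2],
    [70,176,49,0,0,0,-0.2],
    [70,176,49,0,0,0,-0.2],
    [70,176,49,0,0,0,-0.2]
  ]
}}

```text
time_s: 16.1
position: [0.4909, 0.2026, 0.122]
tool_rot: [0.7, 0.104, -0.698, 0.104]
contact_force: [0.5, 0.6, 1.2]
gripper_width: 0.0512
```

```bash
python3 - <<'E'
from h import *
go("lt",.039)
E
```

```text
go lt 0.039 tool mm [83.   0.8  1.4] levelling rotvec [ 0.     -0.0031 -0.    ] F [0.5 0.6 1.2] w 0.0512
```

>>> {"op": "move_arm", "data": {
  "rows": [
    [30,1,0,0,0,0,-0.2],
    [60,1,0,0,0,0,-0.2],
    [82,1,0,0,0,0,-0.2],
    [82,1,0,0,0,0,-0.2],
    [82,1,0,0,0,0,1],
    [82,1,0,0,0,0,1],
    [82,1,0,0,0,0,1],
    [82,1,0,0,0,0,1]
  ]
}}

```text
time_s: 17.1
position: [0.4916, 0.2015, 0.04]
tool_rot: [0.701, 0.104, -0.698, 0.104]
contact_force: [-0.5, 0.7, 6.6]
gripper_width: 0.0265
```

>>> {"op": "move_arm", "data": {
  "rows": [
    [0,0,0,0,0,0,1],
    [-20,0,0,0,0,0,1],
    [-60,0,0,0,0,0,1],
    [-110,0,0,0,0,0,1],
    [-150,0,0,0,0,0,1],
    [-150,0,0,0,0,0,1],
    [-150,0,0,0,0,0,1]
  ]
}}

```text
time_s: 17.98
position: [0.4898, 0.2007, 0.1878]
tool_rot: [0.7, 0.104, -0.699, 0.104]
contact_force: [-0.7, -0.3, -1.7]
gripper_width: 0.0267
```

```bash
python3 - <<'E'
from h import *
go("pt",.15);held(.037)
E
```

```text
go pt 0.15 tool mm [  37.8  -14.7 -176.1] levelling rotvec [ 0.     -0.0002 -0.    ] F [-0.7 -0.3 -1.7] w 0.0267
top few 41
side centre-TCP mm [-7.6  9.3] r 0.0353 / 0.037 slope [ 0.005 -0.012] z-exp mm -3.5
```

>>> {"op": "move_arm", "data": {
  "rows": [
    [0,-4,-45,0,0,0,1],
    [0,-8,-95,0,0,0,1],
    [0,-12,-145,0,0,0,1],
    [0,-15,-176,0,0,0,1],
    [20,-15,-176,0,0,0,1],
    [50,-15,-176,0,0,0,1],
    [50,-15,-176,0,0,0,1],
    [50,-15,-176,0,0,0,1]
  ]
}}

```text
time_s: 19.08
position: [0.6532, 0.266, 0.1377]
tool_rot: [-0.699, -0.104, 0.7, -0.104]
contact_force: [0.7, 0.0, 0.3]
gripper_width: 0.0266
```

```bash
python3 - <<'E'
from h import *
go("pt",.1005);held(.037)
for n in("top","side"):
    p,d=cams.capture(n); x,y=pix(n,np.array([.654,.266,.09])).astype(int); a=p[y-60:y+60,x-70:x+70,::-1]
    b=cv2.resize(a,None,fx=2.8,fy=2.8)
    c=b if n=="top" else np.hstack([c,b])
cv2.imwrite("pics/s3.png",c)
E
```

```text
go pt 0.1005 tool mm [37.2  0.3 -0.8] levelling rotvec [-0.      0.0011 -0.    ] F [0.7 0.  0.3] w 0.0266
top centre-TCP mm [  0.6 -27.8] r 0.0149 / 0.037 slope [-0.04   0.051] z-exp mm -0.3
side centre-TCP mm [-5.9  5.7] r 0.0349 / 0.037 slope [ 0.011 -0.004] z-exp mm -1.4
```

View pics/s3.png

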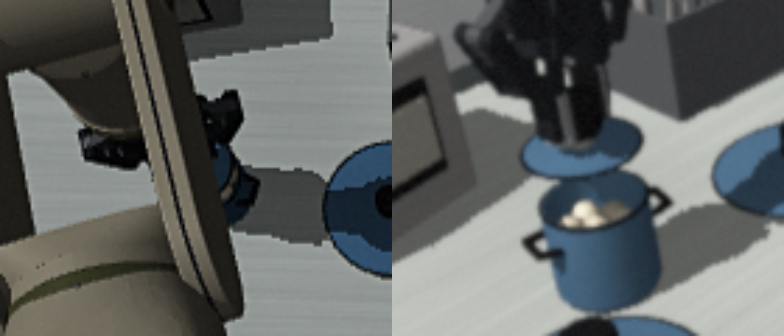

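The tiny lid is held above its pot: lid around (582,148), mouth around (601,203). It may sit a little left, so I check that against the projected axis.

```bash
python3 - <<'E'
from h import *
p,d=cams.capture("side");W=cloud("side",d)
T=status.get_obs()["position"]
c=np.array([.654,.2674,.09]); x,y=pix("side",c).astype(int); off=np.array([x-70,y-60])
for z in(0,.07,.1095): print(z,"axis px in crop",((pix("side",np.array([.654,.2674,z]))-off)*2.8).round(0))
print("TCP proj lid",((pix("side",np.array([*T[:2],.1095]))-off)*2.8).round(0))
m=(blue(p)&(np.linalg.norm(W-[.654,.266,.108],axis=-1)<.05)&(W[...,2]>.095)&(W[...,2]<.12))
r,cx=np.where(m);print("lid blue px extents",((cx.min()-off[0])*2.8,(cx.max()+1-off[0])*2.8),((r.min()-off[1])*2.8,(r.max()+1-off[1])*2.8))
for i in np.unique(r)[::2]: 
    q=cx[r==i]; print(((i-off[1])*2.8).round(0),((q.min()-off[0])*2.8).round(0),((q.max()+1-off[0])*2.8).round(0),end="; ")
E
```

```text
0 axis px in crop [220. 283.]
0.07 axis px in crop [203. 197.]
0.1095 axis px in crop [193. 144.]
TCP proj lid [193. 143.]
lid blue px extents (np.float64(134.39999999999998), np.float64(251.99999999999997)) (np.float64(120.39999999999999), np.float64(182.0))
120.0 216.0 230.0; 126.0 213.0 244.0; 132.0 210.0 249.0; 137.0 143.0 252.0; 143.0 137.0 249.0; 148.0 134.0 246.0; 154.0 134.0 241.0; 160.0 134.0 235.0; 165.0 137.0 227.0; 171.0 146.0 224.0; 176.0 171.0 207.0;
```

Perspective explains the offset; the lid is within about 1 mm. I lower it.

>>> {"op": "move_arm", "data": {
  "rows": [
    [10,0,0,0,0,0,1],
    [18,0,-1,0,0,0,1],
    [24,0,-1,0,0,0,1],
    [29,0,-1,0,0,0,1],
    [33,0,-1,0,0,0,1],
    [36,0,-1,0,0,0,1],
    [36,0,-1,0,0,0,1]
  ]
}}

```text
time_s: 20.2
position: [0.6548, 0.2666, 0.1016]
tool_rot: [-0.699, -0.104, 0.7, -0.104]
contact_force: [-0.1, -0.0, -0.7]
gripper_width: 0.0268
```

>>> {"op": "move_arm", "data": {
  "rows": [
    [0.5,0,0,0,0,0,1],
    [1,0,0,0,0,0,1],
    [1,0,0,0,0,0,1]
  ]
}}

```text
time_s: 20.58
position: [0.6551, 0.2667, 0.1012]
tool_rot: [0.7, 0.104, -0.699, 0.104]
contact_force: [-1.5, 0.2, 0.2]
gripper_width: 0.0269
```

>>> {"op": "move_arm", "data": {
  "rows": [
    [0.5,0,0,0,0,0,1],
    [0.5,0,0,0,0,0,1],
    [0.5,0,0,0,0,0,1]
  ]
}}

```text
time_s: 20.95
position: [0.6552, 0.2667, 0.1011]
tool_rot: [0.7, 0.104, -0.699, 0.104]
contact_force: [-1.7, -1.3, 5.1]
gripper_width: 0.0268
```

>>> {"op": "move_arm", "data": {
  "rows": [
    [0,0,0,0,0,0,0.1],
    [0,0,0,0,0,0,-0.2],
    [0,0,0,0,0,0,-0.2],
    [-30,0,0,0,0,0,-0.2],
    [-80,0,0,0,0,0,-0.2],
    [-80,0,0,0,0,0,-0.2],
    [-80,0,0,0,0,0,-0.2]
  ]
}}

```text
time_s: 21.82
position: [0.655, 0.2666, 0.1805]
tool_rot: [0.7, 0.104, -0.699, 0.104]
contact_force: [-0.3, -0.4, -2.0]
gripper_width: 0.0513
```

```bash
python3 - <<'E'
from h import *
go("ll",.12);placed("tiny");placed("tiny","top")
E
```

```text
go ll 0.12 tool mm [ 60.4 158.   60.1] levelling rotvec [-0.     -0.0005  0.    ] F [-0.3 -0.4 -2. ] w 0.0513
side tiny n 584 centre [0.6489 0.272  0.0357] slope [ 0.009 -0.006] z above rim mm 1.3
top tiny n 182 centre [0.6548 0.2643 0.0325] slope [-0.012  0.014] z above rim mm 3.4
```

Tiny lid home and level. Now the large lid.

>>> {"op": "move_arm", "data": {
  "rows": [
    [0,45,17,0,0,0,-0.2],
    [0,95,36,0,0,0,-0.2],
    [0,140,53,0,0,0,-0.2],
    [20,158,60,0,0,0,-0.2],
    [60,158,60,0,0,0,-0.2],
    [60,158,60,0,0,0,-0.2],
    [60,158,60,0,0,0,-0.2],
    [60,158,60,0,0,0,-0.2]
  ]
}}

```text
time_s: 22.92
position: [0.6445, 0.0988, 0.1222]
tool_rot: [0.7, 0.104, -0.698, 0.104]
contact_force: [-0.5, -0.6, 0.2]
gripper_width: 0.0512
```

```bash
python3 - <<'E'
from h import *
go("ll",.039)
E
```

```text
go ll 0.039 tool mm [83.2  0.4  1.4] levelling rotvec [ 0.     -0.0026 -0.0005] F [-0.5 -0.6  0.2] w 0.0512
```

>>> {"op": "move_arm", "data": {
  "rows": [
    [30,0.5,0.5,0,0,0,-0.2],
    [60,0.5,0.5,0,0,0,-0.2],
    [82,0.5,0.5,0,0,0,-0.2],
    [82,0.5,0.5,0,0,0,-0.2],
    [82,0.5,0.5,0,0,0,1],
    [82,0.5,0.5,0,0,0,1],
    [82,0.5,0.5,0,0,0,1],
    [82,0.5,0.5,0,0,0,1]
  ]
}}

```text
time_s: 23.92
position: [0.6445, 0.0975, 0.0403]
tool_rot: [0.701, 0.104, -0.698, 0.104]
contact_force: [0.9, 0.7, 6.1]
gripper_width: 0.027
```

>>> {"op": "move_arm", "data": {
  "rows": [
    [0,0,0,0,0,0,1],
    [-20,0,0,0,0,0,1],
    [-60,0,0,0,0,0,1],
    [-110,0,0,0,0,0,1],
    [-160,0,0,0,0,0,1],
    [-160,0,0,0,0,0,1],
    [-160,0,0,0,0,0,1]
  ]
}}

```text
time_s: 24.8
position: [0.6429, 0.0973, 0.1988]
tool_rot: [0.7, 0.104, -0.699, 0.104]
contact_force: [0.5, -0.1, -1.8]
gripper_width: 0.0269
```

```bash
python3 - <<'E'
from h import *
go("pl",.19);held(.067)
E
```

```text
go pl 0.19 tool mm [   8.7 -282.1  238.2] levelling rotvec [ 0.     -0.0003 -0.0001] F [ 0.5 -0.1 -1.8] w 0.0269
top centre-TCP mm [-0.9  0.1] r 0.0638 / 0.067 slope [ 0.012 -0.002] z-exp mm -1.0
side centre-TCP mm [-10.4  10.2] r 0.0647 / 0.067 slope [-0.004 -0.002] z-exp mm -4.8
```

>>> {"op": "move_arm", "data": {
  "rows": [
    [0,-25,21,0,0,0,1],
    [0,-65,55,0,0,0,1],
    [0,-105,89,0,0,0,1],
    [0,-145,122,0,0,0,1],
    [0,-185,156,0,0,0,1],
    [0,-225,190,0,0,0,1],
    [0,-260,220,0,0,0,1],
    [0,-282,238,0,0,0,1]
  ]
}}

```text
time_s: 25.9
position: [0.3307, 0.2983, 0.1966]
tool_rot: [-0.698, -0.104, 0.7, -0.105]
contact_force: [0.3, 0.7, -1.7]
gripper_width: 0.0269
```

>>> {"op": "move_arm", "data": {
  "rows": [
    [0,0,0,0,0,0,1],
    [0,0,0,0,0,0,1],
    [0,0,0,0,0,0,1]
  ]
}}

```text
time_s: 26.28
position: [0.334, 0.2974, 0.1979]
tool_rot: [-0.699, -0.103, 0.7, -0.104]
contact_force: [-0.1, 0.3, -2.0]
gripper_width: 0.0268
```

```bash
python3 - <<'E'
from h import *
go("pl",.131);held(.067)
E
```

```text
go pl 0.131 tool mm [66.9 -0.9  0.7] levelling rotvec [-0.      0.0008 -0.0005] F [-0.1  0.3 -2. ] w 0.0268
top centre-TCP mm [ 1.8 -2. ] r 0.0626 / 0.067 slope [-0.007  0.004] z-exp mm -1.5
side centre-TCP mm [-3.7  5.5] r 0.0647 / 0.067 slope [-0.002 -0.003] z-exp mm -2.8
```

>>> {"op": "move_arm", "data": {
  "rows": [
    [20,-1.5,1,0,0,0,1],
    [40,-1.5,1,0,0,0,1],
    [50,-1.5,1,0,0,0,1],
    [57,-1.5,1,0,0,0,1],
    [61,-1.5,1,0,0,0,1],
    [64,-1.5,1,0,0,0,1],
    [66,-1.5,1,0,0,0,1],
    [66,-1.5,1,0,0,0,1]
  ]
}}

```text
time_s: 27.38
position: [0.3321, 0.2992, 0.1324]
tool_rot: [0.699, 0.104, -0.699, 0.104]
contact_force: [0.0, -0.4, -1.2]
gripper_width: 0.0268
```

>>> {"op": "move_arm", "data": {
  "rows": [
    [0.5,0,0,0,0,0,1],
    [0.5,0,0,0,0,0,1]
  ]
}}

```text
time_s: 27.62
position: [0.3321, 0.2992, 0.132]
tool_rot: [0.7, 0.104, -0.699, 0.104]
contact_force: [0.6, -0.1, -0.9]
gripper_width: 0.0266
```

>>> {"op": "move_arm", "data": {
  "rows": [
    [0.5,0,0,0,0,0,1],
    [1,0,0,0,0,0,1],
    [1,0,0,0,0,0,1]
  ]
}}

```text
time_s: 28.0
position: [0.3321, 0.2992, 0.1313]
tool_rot: [0.7, 0.104, -0.699, 0.104]
contact_force: [-2.7, -1.6, 4.6]
gripper_width: 0.0269
```

Contact at 0.1313, expected home 0.131. I release, rise, and back away to clear the view.

>>> {"op": "move_arm", "data": {
  "rows": [
    [0,0,0,0,0,0,0.1],
    [0,0,0,0,0,0,-0.2],
    [0,0,0,0,0,0,-0.2],
    [-30,0,0,0,0,0,-0.2],
    [-80,0,0,0,0,0,-0.2],
    [-110,0,0,0,0,0,-0.2],
    [-110,0,0,0,0,0,-0.2]
  ]
}}

```text
time_s: 28.88
position: [0.3334, 0.3002, 0.2439]
tool_rot: [0.701, 0.105, -0.698, 0.103]
contact_force: [0.5, 0.4, -0.0]
gripper_width: 0.0511
```

>>> {"op": "move_arm", "data": {
  "rows": [
    [0,50,0,0,0,0,-0.2],
    [0,100,0,0,0,0,-0.2],
    [0,150,-10,0,0,0,-0.2],
    [0,200,-20,0,0,0,-0.2],
    [0,250,-30,0,0,0,-0.2],
    [0,300,-40,0,0,0,-0.2],
    [0,300,-40,0,0,0,-0.2],
    [0,300,-40,0,0,0,-0.2]
  ]
}}

```text
time_s: 29.88
position: [0.4568, 0.0238, 0.2396]
tool_rot: [-0.699, -0.104, 0.7, -0.103]
contact_force: [-0.1, 0.5, -0.9]
gripper_width: 0.0517
```

```bash
python3 - <<'E'
from h import *
for k in LID:
    placed(k);placed(k,"top")
a=[cams.capture(n)[0][...,::-1] for n in("top","side")]
cv2.imwrite("pics/f.png",cv2.resize(np.hstack(a),(800,300)));cv2.imwrite("pics/fs.png",a[1]);cv2.imwrite("pics/ft.png",a[0])
E
```

```text
side large n 5162 centre [0.3295 0.3035 0.0657] slope [ 0.    -0.001] z above rim mm 1.3
top large n 2141 centre [0.3325 0.2991 0.0641] slope [ 0.    -0.001] z above rim mm 2.7
side medium n 3192 centre [0.4813 0.3882 0.0557] slope [ 0.001 -0.002] z above rim mm 1.2
top medium n 1348 centre [0.486  0.3841 0.0546] slope [ 0.001 -0.006] z above rim mm 2.8
side small n 448 centre [ 0.4928 -0.1823  0.0451] slope [ 0.003 -0.005] z above rim mm 1.3
top small n 799 centre [ 0.4966 -0.1923  0.044 ] slope [ 0.    -0.003] z above rim mm 3.0
side tiny n 583 centre [0.6488 0.2721 0.0356] slope [ 0.013 -0.008] z above rim mm 1.4
top tiny n 411 centre [0.6546 0.2663 0.0342] slope [-0.003 -0.02 ] z above rim mm 3.1
```

View pics/fs.png

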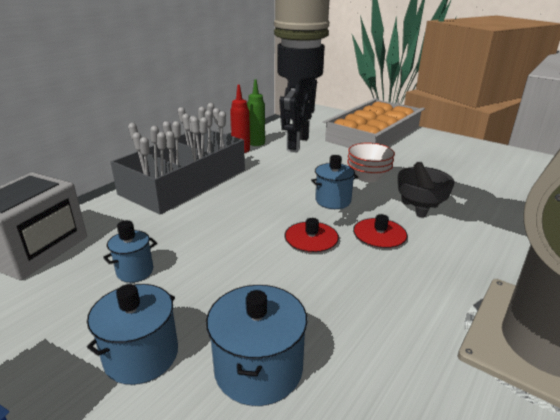

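View pics/ft.png

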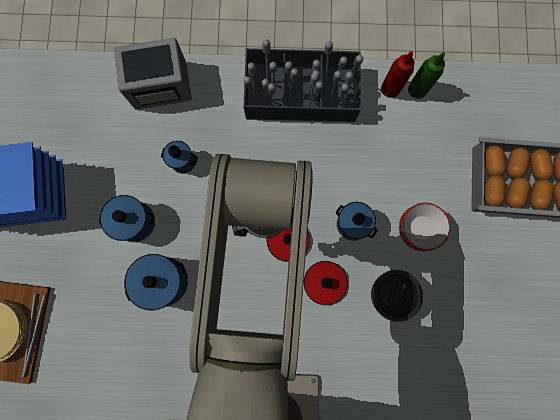

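All four lids sit level on their own pots: side view knobs at (335,162), (126,230), (128,297) and (257,303). The bowls, mortar, pots and red lids are at their starting places, and the arm is clear.

```bash
python3 -c "
from bench import sign_off; print(sign_off())"
```

```text
the job is handed in; nothing more can be done
None
```

All four blue lids (small, medium, tiny, large) are set on their own pots, and the job was handed in at about 30 s of robot time.

- **Seating:** Each lid touched down within about 1 mm of its expected home height, with the highest force read about 14 N, on the small lid. In the final pictures each lid's top reads 2.7–3.1 mm above its pot rim from the top camera. That fits fully home, which is 4 mm, since this camera read the lids about 1 mm low on the counter.
- **Level and centred:** Slopes are at most 0.006 for the large, medium and small lids, and about 0.02 for the tiny one, where few pixels make it noisy. From the top camera the lid centres are within about 2 mm of the pots' measured places.
- **Disagreement:** The side camera's lid centres came out about 5–10 mm off. I put that down to height bias and to the knob and rim hiding part of the lid, because the top camera and the contact heights agreed with each other.
- **Bystanders:** In the last pictures the pots, mortar, bowls and red look-alike lids appear where they started; I checked the mortar, bowls and red lids by eye only.

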